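# Fit the guide plate and hold back the tensioner of a tube labeller

### The job

Get the sample-tube labeller ready for a new roll: lift the larger, windowed guide plate out of the plate stand, slide it down into the labeller's slot until it is fully home, and let go of it. Then push the labeller's sprung tensioner arm back past its click and keep it pushed back: it springs forward if let go, so the program finishes while the robot is still holding the arm compressed against its spring, with the plate still home. Leave the smaller plate, the tube rack and the other things on the table where they are.

Things in the scene. Friction and masses are not known exactly. Their poses are not given: they have to be found in the camera images.
- guide_center (a point): centre of the guide plate: upright aluminium plate 80 mm wide (its x), 8 mm thick (y), 110 mm tall (z up), with a window 48 mm wide, 40 mm tall in its middle; upper and lower 35 mm solid. Loose, 0.1 to 0.2 kg. This point is 55 mm above its lower edge. It starts in one of the stand's two grooves. Either way round will do in the labeller
- spare_center (a point): centre of the spare plate, which stays where it is: solid aluminium, 50 mm wide (x), 8 mm thick (y), 90 mm tall (z), standing in the other groove of the stand
- stand: white plate stand, fixed, 130 x 170 mm on the table, origin at the centre of its underside, z up. Two grooves along its x axis, 100 mm apart (at y = +50 and -50 mm of its frame), each 86 x 11 mm, its bottom 8 mm and its top edges 36 mm above the table; which plate stands in which groove varies
- labeller: tube labeller, fixed, on a white base 260 x 260 x 14 mm, origin at the centre of its underside, z up. In its frame, mm: slot at x 0, y 95; tensioner pivot at x -20, y -90; a grey motor housing 69 high fills x 90 to 126, y -120 to 30; an empty roll platter (radius 36, spindle to 36 high) at x -88, y -20
- slot_floor (a point): middle of the floor of the labeller's slot, 14 mm above the table, axes as the labeller's. The slot is open at the top, 83 mm long (x) and 10.5 mm wide (y), its straight walls 32 mm high, topped by a flared lead-in that ends about 57 mm above the table. With the guide plate home its centre is 55 mm above this point
- pivot (a point): on the vertical hinge axis of the tensioner arm, at the top of the base plate (14 mm above the table), axes as the labeller's. The arm is a flat bar 31 to 41 mm above the table with an upright post at its end, the post's axis 115 mm from the pivot; at joint 0 it points along the labeller's +y and its post moves off towards the labeller's +x
- tensioner (a joint): angle of the tensioner arm, rad: 0 at rest, grows as it is pushed back (clockwise from above), end stop at 0.65. A spring resists with about 5 N at the post at 0, 8 N at 0.55. A sprung pawl rides over a tooth: from 0.27 up to 2.5 N more is needed, at 0.36 it snaps over, from 0.45 the arm is clear past the click. The pawl does not lock: let go, the arm springs back to 0
- post_mid (a point): middle of the grippable part of the upright round idler post at the arm's end: dark steel, 18 mm in diameter, standing from 46 to 108 mm above the table (a 26 mm collar below it); this point is 80 mm above the table on the post's axis and moves with the arm
- tube_rack: white rack of red-capped sample tubes, loose, about 102 x 212 mm and 112 mm tall, origin at the centre of its underside; stays
- label_roll: roll of labels standing on end between stand and labeller, 60 mm in diameter, 40 mm tall, loose, origin at the centre of its underside; stays
- bottle: white bottle, 60 mm in diameter, 150 mm tall, loose, origin under its centre; stays
- swab_box: cardboard box 100 x 160 x 70 mm, loose, origin under its centre; stays
- tube_block: small rack of six red-capped tubes, 58 x 80 mm, 112 mm tall, loose, origin under its centre; stays
- cap_tray: low grey open tray 120 x 160 x 35 mm, loose, origin under its centre; stays
There are look-alikes about, which are no part of the job. Leave any blue look-alike of the part that bears guide_center alone.

How it is judged:
On the way, in this order (a step that is already met when the one before it is completed fails the run):
1. the guide plate is fully home in the labeller's slot and let go (z of guide_center in the frame of slot_floor below 0.059 m and x of guide_center in the frame of slot_floor between -0.008 and 0.008 m and y of guide_center in the frame of slot_floor between -0.006 and 0.006 m and angle between guide_center's own z axis and vertical below 0.1 rad and contact force between guide and the arm below 0.1 N and contact force between guide and the fingers below 0.1 N), for 0.2 s.
2. the tensioner arm is pushed back past its click (value of joint tensioner above 0.44 rad), for 0.2 s.
At the end, for the whole second after the job is handed in: The robot still presses the tensioner arm (over 3 N), still and past its click (joint above 0.43 rad); the guide plate stands home in the slot (within 4 mm of seated height, 8 mm along, 6 mm across, tilt under 0.1 rad), untouched by the robot (all of step 1 and value of joint tensioner above 0.43 rad and velocity of joint tensioner between -0.1 and 0.1 rad/s and (contact force between tensioner and the fingers above 3 N or contact force between tensioner and the arm above 3 N)); the arm keeps its last pose, push and grip.
It fails at once if the spare plate is moved more than 25 mm (distance of spare_center from where it was at the start of the episode above 0.025 m).
It fails at once if the other things on the table are moved more than 30 mm (distance of any of tube_rack, label_roll, bottle, swab_box, tube_block, cap_tray from where it was at the start of the episode above 0.03 m).
It also fails if it takes over 56 s, if anything falls off the work surface, if the arm or the gripper's body presses on something with over 40 N, if the wrist force passes 120 N, or if a joint passes its speed limit or range.

### The arm

A 7-joint arm with a two-finger parallel gripper is mounted at the origin on the work surface. World frame = base frame: x ahead of the robot, y to its left, z up, the work surface at z = 0. Lengths are in m, angles in rad, forces in N, time in s.
With the tool pointing down it reaches from about 0.4 to 0.875 m from the base axis. Payload 19.3 kg.
Tool frame: the origin (TCP) lies between the finger pads; the fingertips stand 19 mm ahead of it and the grasp point (between the pads) is the TCP (bot.nose_length is the distance from the TCP to the fingertips, in m); z points along the fingers, y is the direction in which the jaws open and shut (so a half turn about z gives the same grasp; the last joint's range is limited). The gripper opens to 85 mm and grips with 20 to 120 N. Pads are 22 mm wide; open, the fingers measure 114 mm over their backs; the gripper's body (76 mm by 85 mm) begins 54 mm behind the grasp point. The pads swing forward as they close: fully open they stand 13 mm farther back than shut.
Start: joints at [1.201, 0.521, -0.036, 1.599, 0.021, 1.021, -0.113], TCP at [0.185, -0.597, 0.25] pointing down, gripper open.
Joint ranges: [-2.91, 2.91], [-0.3, 2.13], [-1.5, 1.42], [0.17, 2.43], [-1.26, 4.41], [0.16, 1.93], [-2.52, 2.52]. Speed limits (rad/s): [1.89, 1.89, 2.39, 2.39, 3.01, 3.01, 3.01].

### API

Orientations are given as a unit quaternion [x, y, z, w].
In Python, from cell import bot, eyes gives the robot as it stands.
- The arm moves only by the tool move_arm, never from a script. Its argument "steps" is a list of rows, each an object of numbers: "x", "y", "z": the shift along the tool's x, y, z normalised to -1 to 1, where 1 is 150 mm; "turn": the turn about the tool's z normalised to -1 to 1, where 1 is pi rad; "gripper": the gripper command: -1 is shut, 1 is fully open, values between are in proportion. In form: [{"x": .., "y": .., "z": .., "turn": .., "gripper": ..}, ...]. A call has 1 to 20 rows; each row shifts and turns the pose as measured when the row begins, along the tool's axes as they then stand; what a row does not reach is not made up. A row lasts 1/10 s, in which the tool goes at most 50 mm and 8.59 degrees, less where a joint would pass 70% of its speed; a pose out of reach is approached as far as the arm can. A call with a number of a shift or a turn outside -1 to 1 is refused whole. A call with a gripper value outside its range is refused whole. The fingers move at their own pace and stop on an object; "newtons" is the grip in N (left out, the last holds). Time passes only in rows, so rows that do not move let the fingers close. It gives the time, the measured TCP pose, the force and the opening at its end, in the units of the state.
- bot.observe(): the state, without advancing time (a new reading comes with each control period).
- eyes.capture(name): name is "scene" or "side" or "wrist"; returns a dict with "img" (480x640x3 uint8, blue, green, red), "mtx" (3x3 intrinsics, pixels), "R" (3x3) and "t" (3): a world point X has camera coordinates R X + t. Camera axes: x right, y down, z forward; pixel columns grow to the right and rows downward; lengths in m; the calibration is good to about 2 mm. A picture is of the moment at which its call begins. There is no depth.
- bot.close_job(): hands the job in, once; it reports no verdict.
The state is a dict: "t": time; "joint_positions": joint angles; "qd": joint speeds; "joint_efforts": joint torques, N m; "eef_pos": TCP position; "tcp_rot": TCP orientation; "ft_force": force on the tool from outside, world axes, zero at the start; "moment": the same for the moment, N m; "finger_gap": opening from 0.0 (shut) to 1.0 (fully open).
Only numpy, scipy, OpenCV 4.12 (cv2) and the standard library are available. Lean on these libraries where they do the work, as an engineer would, in place of code of your own. Each camera call takes 0.05 s, during which the arm holds its last target.

## Working session

There is one attempt and no reset: what is moved stays moved. The work goes in short steps, Python scripts to look and compute and a tool call to move; the robot and the scene stay as the last step left them, time stands still between calls to the robot, and variables do not carry over. Pictures are saved under pics/ and viewed, and the job is handed in when it is done.

Besides the shell and the picture viewer there is one more tool, called after ">>>" as a command line: name --argument value ..., lists and objects as JSON in quotes. move_arm: Moves the arm, as the interface text tells. Scaled input: -1 to 1 covers 150 mm each way for a shift and pi rad each way for a turn. Its arguments: {"type":"object","properties":{"steps":{"type":"array","items":{"type":"object","properties":{"x":{"type":"number"},"y":{"type":"number"},"z":{"type":"number"},"turn":{"type":"number"},"gripper":{"type":"number"}}}},"newtons":{"type":"number"}},"required":["steps"]}

```bash
ls; mkdir -p pics; python3 - <<'E'
from cell import bot, eyes
import cv2, numpy as np
np.set_printoptions(precision=4,suppress=True)
for n in ["scene","side","wrist"]:
    c=eyes.capture(n); cv2.imwrite(f"pics/{n}0.png",c["img"]); np.savez(f"pics/{n}0.npz",**c)
    print(n,c["mtx"].tolist(),c["R"].round(4).tolist(),c["t"].round(4), (-c["R"].T@c["t"]).round(3))
print(bot.observe())
E
```

```text
pics
scene [[563.4078151572305, 0.0, 315.0476869914251], [0.0, 563.4078151572305, 227.86387112407166], [0.0, 0.0, 1.0]] [[0.5272, 0.8497, -0.0089], [0.6619, -0.4172, -0.6227], [-0.5328, 0.3224, -0.7824]] [-0.3005 -0.2941  1.71  ] [ 1.264 -0.419  1.152]
side [[536.0097699824788, 0.0, 324.1148106134851], [0.0, 536.0097699824788, 237.5207243792184], [0.0, 0.0, 1.0]] [[0.742, -0.6701, -0.019], [-0.4536, -0.4811, -0.7502], [0.4935, 0.5653, -0.6609]] [-0.3878  0.3189  1.1726] [-0.146 -0.769  1.007]
wrist [[391.22162349622704, 0.0, 315.832081375869], [0.0, 391.22162349622704, 240.0672179827824], [0.0, 0.0, 1.0]] [[0.2945, -0.9557, -0.0015], [-0.9112, -0.2813, 0.301], [-0.2881, -0.0872, -0.9536]] [-0.6238 -0.0396  0.3802] [ 0.257 -0.574  0.374]
{'t': 0.15, 'joint_positions': array([ 1.2008,  0.5219, -0.0363,  1.5998,  0.0212,  1.0211, -0.1128]), 'qd': array([-0.0015, -0.0012,  0.0024, -0.0011,  0.0006,  0.0002, -0.0001]), 'joint_efforts': array([  0.0013, -92.739 ,   1.9804, -37.0051,   0.0178,   0.0064,
        -0.0002]), 'eef_pos': array([ 0.1845, -0.5969,  0.2499]), 'tcp_rot': array([ 0.9888,  0.1493, -0.0001, -0.0004]), 'ft_force': array([-0.0512,  0.0786, -0.5579]), 'moment': array([-0.0232, -0.007 , -0.0088]), 'finger_gap': 1.0005049129491081}
```

View pics/scene0.png

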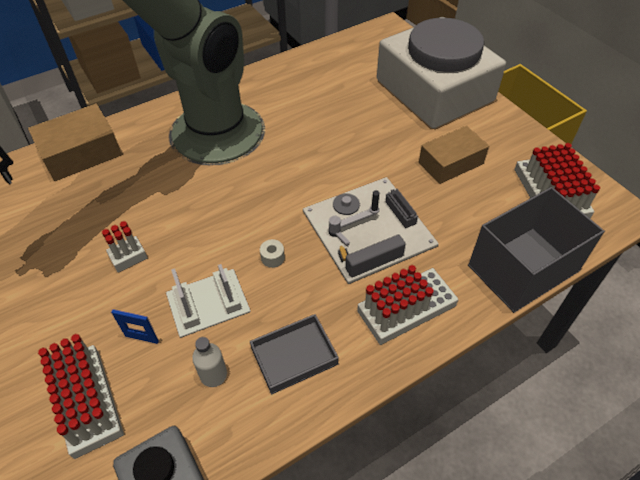

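View pics/side0.png

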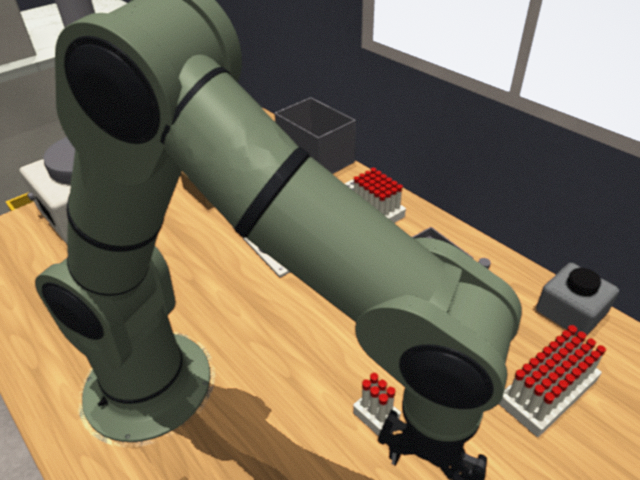

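View pics/wrist0.png

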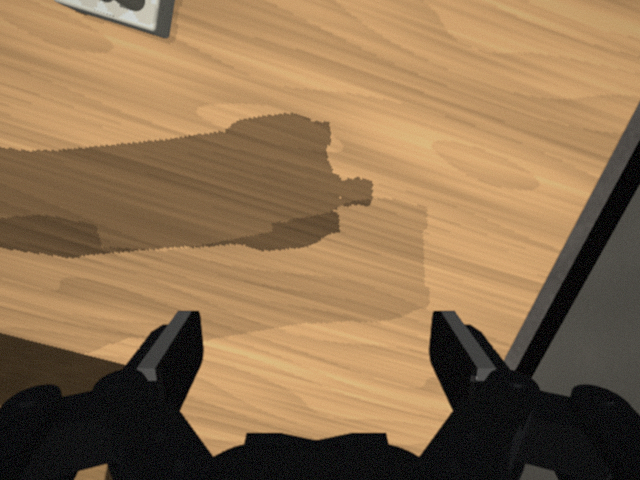

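The scene view shows the stand near (207,302), the labeller at (370,228) and a blue look-alike plate at (136,326). Next I'll enlarge the stand and the labeller.

```bash
python3 - <<'E'
import cv2
im=cv2.imread("pics/scene0.png")
cv2.imwrite("pics/stand0.png",cv2.resize(im[250:350,140:273],None,fx=6,fy=6,interpolation=cv2.INTER_CUBIC))
cv2.imwrite("pics/lab0.png",cv2.resize(im[170:285,295:448],None,fx=5.2,fy=5.2,interpolation=cv2.INTER_CUBIC))
E
```

```text
(no output)
```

View pics/stand0.png

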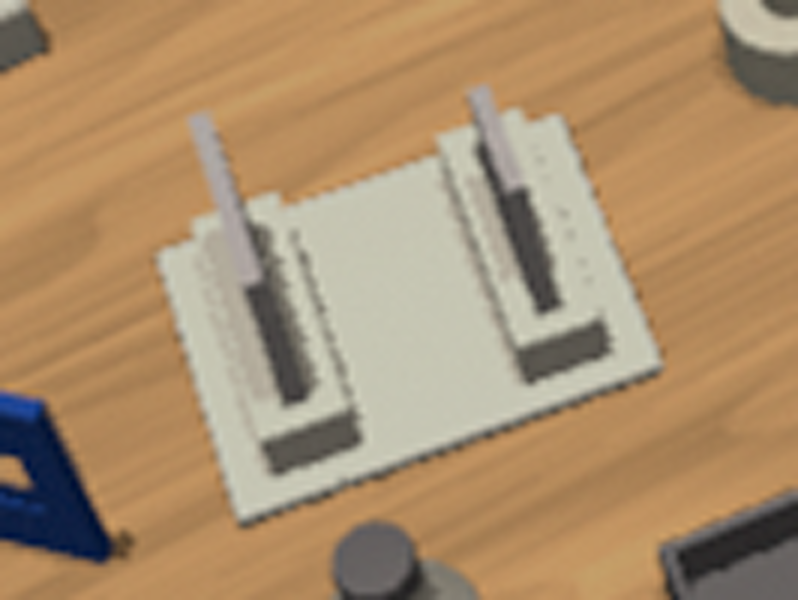

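View pics/lab0.png

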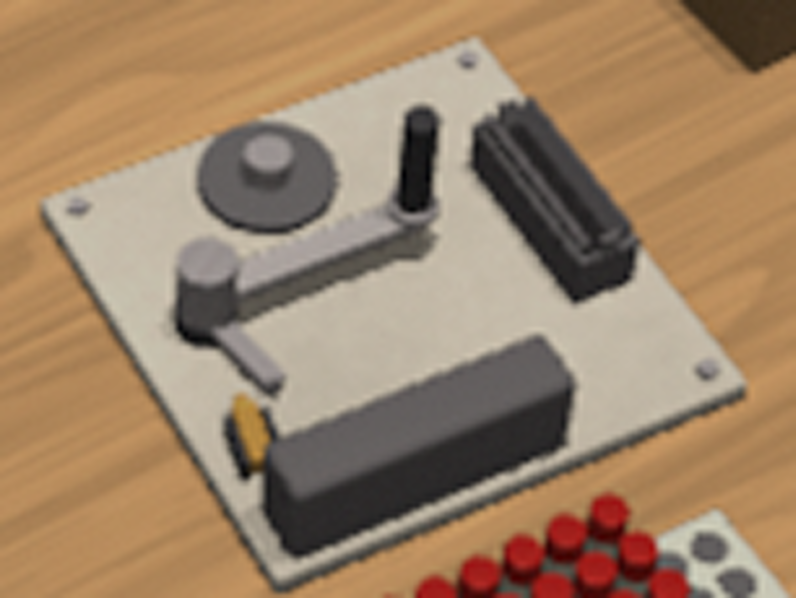

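The guide is the long-edged grey plate, with its top edge from about (172,270) to (181,297). That edge is about 1.6 times the length of the right-hand plate's, which is the spare at (219,265)-(226,281). Candidates for the guide:
- left grey plate (177,283): chosen
- right grey plate (222,273): the 50 mm spare
- blue windowed plate (136,326): the look-alike, rejected

Now I'll fit the poses from the base outlines.

```bash
cat > h.py <<'E'
import numpy as np, cv2
def ray(c,uv,z):
    uv=np.atleast_2d(uv).astype(float)
    d=np.c_[uv,np.ones(len(uv))]@np.linalg.inv(c["mtx"]).T@c["R"]
    o=-c["R"].T@c["t"]
    return o+d*((z-o[2])/d[:,2])[:,None]
def proj(c,X):
    X=np.atleast_2d(X); p=(X@c["R"].T+c["t"])@c["mtx"].T
    return p[:,:2]/p[:,2:]
E
python3 - <<'E'
from h import *
np.set_printoptions(precision=4,suppress=True)
c=dict(np.load("pics/scene0.npz"))
for nm,pts,s,o,z in [("stand",[(160,255),(565,115),(660,365),(242,522)],6,(140,250),.008),("lab",[(42,200),(478,40),(745,390),(280,588)],5.2,(295,170),.014)]:
    P=ray(c,np.array(pts)/s+o,z)[:,:2]
    e=np.roll(P,-1,0)-P
    print(nm,P.tolist(),P.mean(0),np.linalg.norm(e,axis=1),np.degrees(np.arctan2(e[:,1],e[:,0])))
# plate tops
for nm,pts,z in [("guide",[(197,118),(250,283)],.118),("spare",[(478,90),(515,187)],.098)]:
    P=ray(c,np.array(pts)/6+(140,250),z); e=P[1]-P[0]; print(nm,P[:,:2],P.mean(0),np.linalg.norm(e),np.degrees(np.arctan2(e[1],e[0])))
P=ray(c,np.array([(422,115)])/5.2+(295,170),.108);print("post",P)
E
```

```text
stand [[0.4637343362356209, -0.3504773299930946], [0.4892670141448501, -0.18365472197947313], [0.6139297786393039, -0.20526229616051012], [0.5902643564622821, -0.36989222665670396]] [ 0.5393 -0.2773] [0.1688 0.1265 0.1663 0.128 ] [ 81.2982  -9.8333 -98.1802 171.2765]
lab [[0.41621585299094876, 0.05812362700979384], [0.44428330663008375, 0.3128099023571898], [0.7011566688010992, 0.2834198496387342], [0.6757781486037657, 0.02969178872877659]] [0.5594 0.171 ] [0.2562 0.2585 0.255  0.2611] [ 83.7112  -6.5271 -95.7119 173.7489]
guide [[ 0.4923 -0.3224]
 [ 0.5688 -0.3343]] [ 0.5306 -0.3283  0.118 ] 0.07739585875428481 -8.868456990247806
spare [[ 0.5223 -0.225 ]
 [ 0.5693 -0.2325]] [ 0.5458 -0.2287  0.098 ] 0.04754316754907184 -9.073010020826219
post [[0.5376 0.2004 0.108 ]]
```

Both plate positions agree with the groove positions computed from the stand outline (yaw ≈ -8.8°; labeller ≈ -6.2°). I'll move over the guide and refine with the wrist camera.

```bash
cat >> h.py <<'E'
from scipy.spatial.transform import Rotation as Ro
def st(): 
    from cell import bot
    s=bot.observe(); R=Ro.from_quat(s["tcp_rot"]).as_matrix(); return s,R
def yaw(R): return np.degrees(np.arctan2(R[1,0],R[0,0]))
def go(x,y,z,yw):
    s,R=st(); d=R.T@(np.array([x,y,z])-s["eef_pos"])/0.15; 
    dy=(yaw(R)-yw+90)%180-90
    print("t",round(s["t"],2),"pos",s["eef_pos"].round(4),"yaw",yaw(R).round(2),"tilt",R[:,2].round(3),"gap",round(s["finger_gap"],3),"F",s["ft_force"].round(1))
    print("shift units now",d.round(3)," turn units",round(dy/180,4))
    a=np.radians(yw);Rt=np.array([[np.cos(a),np.sin(a),0],[np.sin(a),-np.cos(a),0],[0,0,-1]])
    if yaw(R)-dy-yw>90 or yaw(R)-dy-yw<-90: Rt[:,:2]*=-1
    print("shift units after turn",(Rt.T@(np.array([x,y,z])-s["eef_pos"])/0.15).round(3))
E
python3 -c "
from h import *
go(.531,-.3275,.25,-8.8)"
```

```text
t 0.15 pos [ 0.1845 -0.5969  0.2499] yaw 17.18 tilt [-0.     0.001 -1.   ] gap 1.001 F [-0.1  0.1 -0.6]
shift units now [ 2.737 -1.034 -0.   ]  turn units 0.1443
shift units after turn [ 2.008e+00 -2.128e+00 -1.000e-03]
```

>>> move_arm --steps '[{"turn": 0.0477,"z": -0.1},{"turn": 0.0477,"z": -0.1},{"turn": 0.0477}]'

```text
$.steps[0]: bad value
```

>>> move_arm --steps '[{"x": 0,"y": 0,"z": -0.1,"turn": 0.0477,"gripper": 1},{"x": 0,"y": 0,"z": -0.1,"turn": 0.0477,"gripper": 1},{"x": 0,"y": 0,"z": 0,"turn": 0.0477,"gripper": 1}]'

```text
t: 0.45
eef_pos: [0.1839, -0.5965, 0.2797]
tcp_rot: [0.997, -0.078, -0.001, -0.002]
ft_force: [0.6, 0.7, 0.4]
finger_gap: 1.005
```

>>> move_arm --steps '[{"x": 0.2,"y": -0.213,"z": 0,"turn": 0,"gripper": 0},{"x": 0.2,"y": -0.213,"z": 0,"turn": 0,"gripper": 0},{"x": 0.2,"y": -0.213,"z": 0,"turn": 0,"gripper": 0},{"x": 0.2,"y": -0.213,"z": 0,"turn": 0,"gripper": 0},{"x": 0.2,"y": -0.213,"z": 0,"turn": 0,"gripper": 0},{"x": 0.2,"y": -0.213,"z": 0,"turn": 0,"gripper": 0},{"x": 0.2,"y": -0.213,"z": 0,"turn": 0,"gripper": 0},{"x": 0.2,"y": -0.213,"z": 0,"turn": 0,"gripper": 0},{"x": 0.2,"y": -0.213,"z": 0,"turn": 0,"gripper": 0},{"x": 0.2,"y": -0.213,"z": 0,"turn": 0,"gripper": 0},{"x": 0,"y": 0,"z": 0,"turn": 0,"gripper": 0}]'

```text
t: 1.55
eef_pos: [0.5435, -0.3186, 0.2774]
tcp_rot: [0.997, -0.083, -0.002, -0.002]
ft_force: [-0.9, 0.6, -1.0]
finger_gap: 0.496
```

```bash
python3 - <<'E'
from h import *
from cell import eyes
go(.531,-.3275,.25,-8.8)
for n in ["wrist"]:
    c=eyes.capture(n); cv2.imwrite(f"pics/{n}1.png",c["img"]); np.savez(f"pics/{n}1.npz",**c)
print((-c["R"].T@c["t"]).round(3))
E
```

```text
t 1.55 pos [ 0.5435 -0.3186  0.2774] yaw -9.56 tilt [-0.004  0.005 -1.   ] gap 0.496 F [-0.9  0.6 -1. ]
shift units now [-0.071  0.073  0.183]  turn units -0.0042
shift units after turn [-0.073  0.071  0.183]
[ 0.619 -0.332  0.401]
```

View pics/wrist1.png

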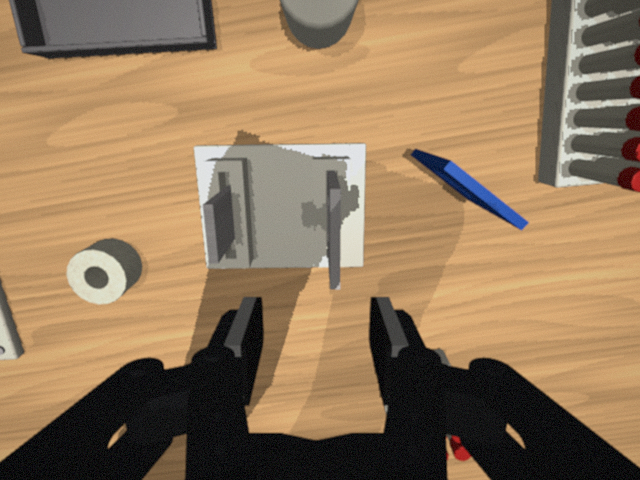

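The guide's top edge is seen from above at about (335,185)-(335,289), with the spare at (218,228) and the blue plate at (468,190). I'll take a close crop and a measurement.

```bash
python3 - <<'E'
from h import *
im=cv2.imread("pics/wrist1.png")
cv2.imwrite("pics/w1crop.png",cv2.resize(im[140:300,190:380],None,fx=3.7,fy=3.7,interpolation=cv2.INTER_CUBIC))
E
```

```text
(no output)
```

View pics/w1crop.png

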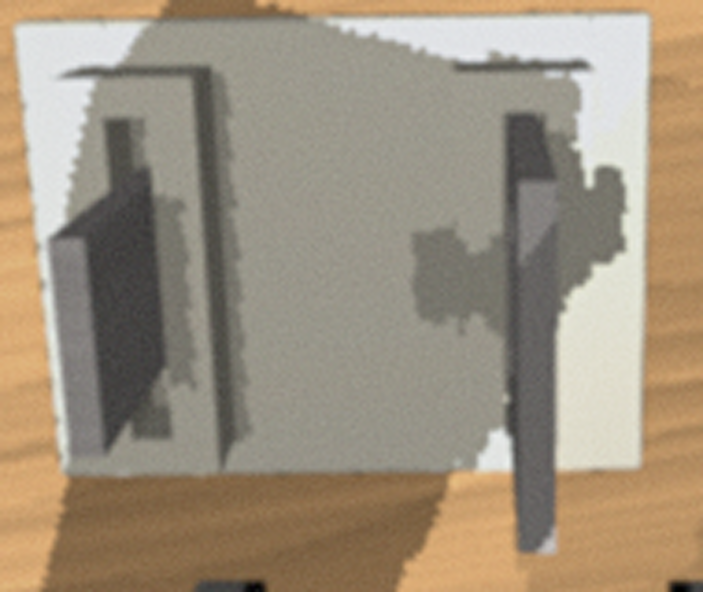

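```bash
python3 - <<'E'
from h import *
np.set_printoptions(precision=4,suppress=True)
c=dict(np.load("pics/wrist1.npz"))
P=ray(c,np.array([(517,180),(557,180),(557,551),(518,551)])/3.7+(190,140),.118)[:,:2]
e=np.roll(P,-1,0)-P
print(P.mean(0),np.linalg.norm(e,axis=1),np.degrees(np.arctan2(e[:,1],e[:,0])))
x,y=P.mean(0); go(x,y,.106,-8.9)
E
```

```text
[ 0.5266 -0.3298] [0.0079 0.0799 0.0083 0.0799] [-99.5621 171.496   80.5101  -8.8339]
t 1.6 pos [ 0.5412 -0.321   0.2774] yaw -9.7 tilt [-0.005  0.004 -1.   ] gap 0.499 F [-0.5 -0.7 -0.8]
shift units now [-0.079  0.077  1.143]  turn units -0.0045
shift units after turn [-0.087  0.073  1.142]
```

>>> move_arm --steps '[{"x": -0.085,"y": 0.074,"z": 0.1,"turn": -0.0045,"gripper": 0},{"x": 0,"y": 0,"z": 0.3,"turn": 0,"gripper": 0},{"x": 0,"y": 0,"z": 0.3,"turn": 0,"gripper": 0},{"x": 0,"y": 0,"z": 0,"turn": 0,"gripper": 0},{"x": 0,"y": 0,"z": 0,"turn": 0,"gripper": 0}]'

```text
t: 2.1
eef_pos: [0.5241, -0.3329, 0.1715]
tcp_rot: [0.997, -0.079, -0.002, -0.0]
ft_force: [0.4, -0.9, 1.0]
finger_gap: 0.502
```

```bash
python3 - <<'E'
from h import *
from cell import eyes
go(.5266,-.3298,.106,-8.8)
c=eyes.capture("wrist"); cv2.imwrite(f"pics/wrist2.png",c["img"]); np.savez(f"pics/wrist2.npz",**c)
E
```

```text
t 2.1 pos [ 0.5241 -0.3329  0.1715] yaw -9.01 tilt [-0.004  0.001 -1.   ] gap 0.502 F [ 0.4 -0.9  1. ]
shift units now [ 0.015 -0.022  0.437]  turn units -0.0012
shift units after turn [ 0.014 -0.023  0.437]
```

View pics/wrist2.png

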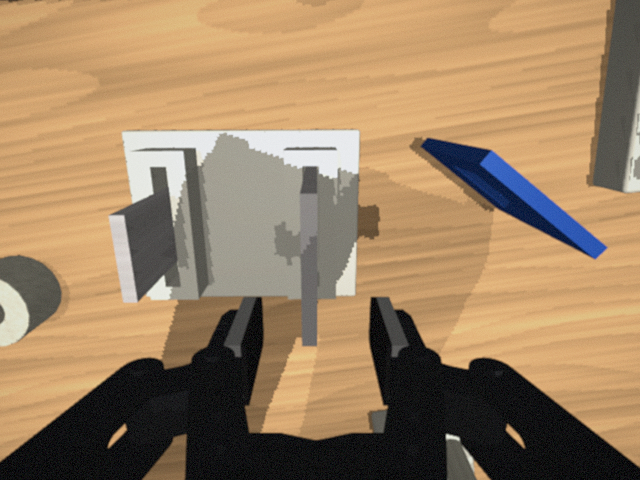

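The plate's edge at u≈309 lies between the jaws, which are centred near 316. Both the pixel and the measured offset ask for a 3 mm shift, so I'll descend with that correction.

>>> move_arm --steps '[{"x": 0.014,"y": -0.022,"z": 0.1,"turn": -0.0012,"gripper": 0},{"x": 0,"y": 0,"z": 0.17,"turn": 0,"gripper": 0},{"x": 0,"y": 0,"z": 0.15,"turn": 0,"gripper": 0},{"x": 0,"y": 0,"z": 0,"turn": 0,"gripper": 0},{"x": 0,"y": 0,"z": 0,"turn": 0,"gripper": 0}]'

```text
t: 2.65
eef_pos: [0.5303, -0.3314, 0.1133]
tcp_rot: [0.997, -0.077, 0.003, 0.002]
ft_force: [0.6, -0.1, 0.6]
finger_gap: 0.498
```

```bash
python3 - <<'E'
from h import *
from cell import eyes
go(.5266,-.3298,.106,-8.8)
c=eyes.capture("wrist"); cv2.imwrite(f"pics/wrist3.png",c["img"])
E
```

```text
t 2.65 pos [ 0.5303 -0.3314  0.1133] yaw -8.78 tilt [ 0.005 -0.004 -1.   ] gap 0.498 F [ 0.6 -0.1  0.6]
shift units now [-0.027 -0.007  0.048]  turn units 0.0001
shift units after turn [-0.026 -0.007  0.049]
```

View pics/wrist3.png

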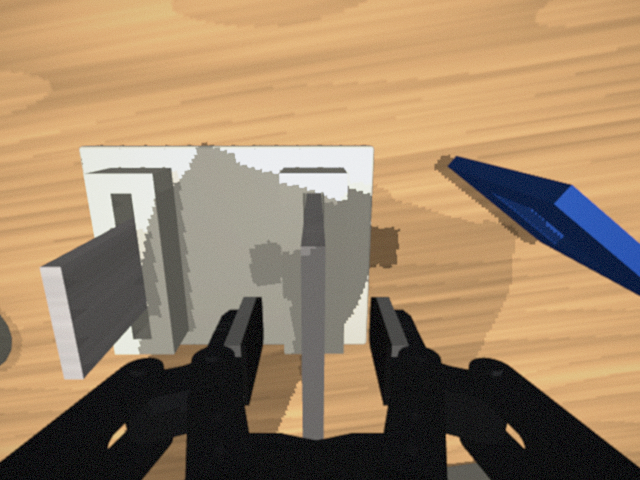

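The plate is centred between the pads (u≈313). I'll lower the last few mm and grip.

>>> move_arm --newtons 45 --steps '[{"x": -0.024,"y": -0.005,"z": 0.045,"turn": 0,"gripper": 0},{"x": 0,"y": 0,"z": 0,"turn": 0,"gripper": 0},{"x": 0,"y": 0,"z": 0,"turn": 0,"gripper": -1},{"x": 0,"y": 0,"z": 0,"turn": 0,"gripper": -1},{"x": 0,"y": 0,"z": 0,"turn": 0,"gripper": -1},{"x": 0,"y": 0,"z": 0,"turn": 0,"gripper": -1},{"x": 0,"y": 0,"z": 0,"turn": 0,"gripper": -1},{"x": 0,"y": 0,"z": 0,"turn": 0,"gripper": -1}]'

```text
t: 3.5
eef_pos: [0.5279, -0.3307, 0.1095]
tcp_rot: [0.997, -0.077, 0.005, 0.002]
ft_force: [-0.0, 0.2, -1.4]
finger_gap: 0.085
```

```bash
python3 - <<'E'
from h import *
go(.5266,-.3298,.106,-8.8)
E
```

```text
t 3.5 pos [ 0.5279 -0.3307  0.1095] yaw -8.78 tilt [ 0.009 -0.006 -1.   ] gap 0.085 F [-0.   0.2 -1.4]
shift units now [-0.01  -0.004  0.023]  turn units 0.0001
shift units after turn [-0.01  -0.004  0.023]
```

>>> move_arm --steps '[{"x": 0,"y": 0,"z": -0.1,"turn": 0,"gripper": -1},{"x": 0,"y": 0,"z": -0.15,"turn": 0,"gripper": -1},{"x": 0,"y": 0,"z": -0.2,"turn": 0,"gripper": -1},{"x": 0,"y": 0,"z": -0.3,"turn": 0,"gripper": -1},{"x": 0,"y": 0,"z": -0.3,"turn": 0,"gripper": -1},{"x": 0,"y": 0,"z": -0.1,"turn": 0,"gripper": -1},{"x": 0,"y": 0,"z": 0,"turn": 0,"gripper": -1}]'

```text
t: 4.2
eef_pos: [0.5254, -0.3293, 0.2942]
tcp_rot: [0.997, -0.077, 0.005, 0.002]
ft_force: [-0.3, -0.8, -2.5]
finger_gap: 0.086
```

```bash
python3 - <<'E'
from h import *
from cell import eyes
go(.5698,.2654,.28,-6.2)
for n in ["wrist","scene"]:
    c=eyes.capture(n); cv2.imwrite(f"pics/{n}4.png",c["img"])
E
```

```text
t 4.2 pos [ 0.5254 -0.3293  0.2942] yaw -8.78 tilt [ 0.01  -0.006 -1.   ] gap 0.086 F [-0.3 -0.8 -2.5]
shift units now [-0.314 -3.964  0.075]  turn units -0.0144
shift units after turn [-0.134 -3.973  0.095]
```

View pics/scene4.png

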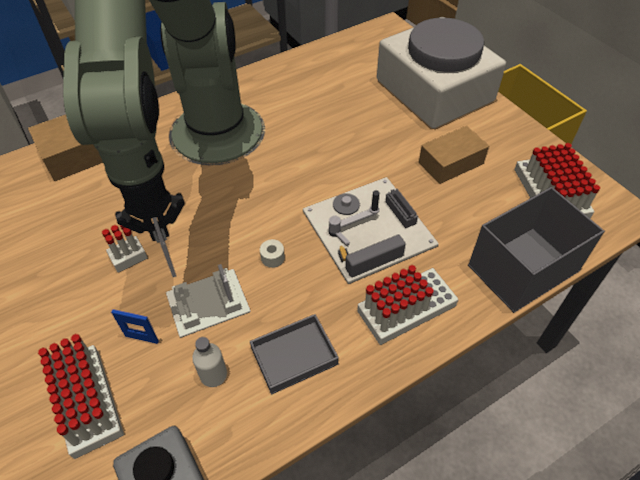

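View pics/wrist4.png

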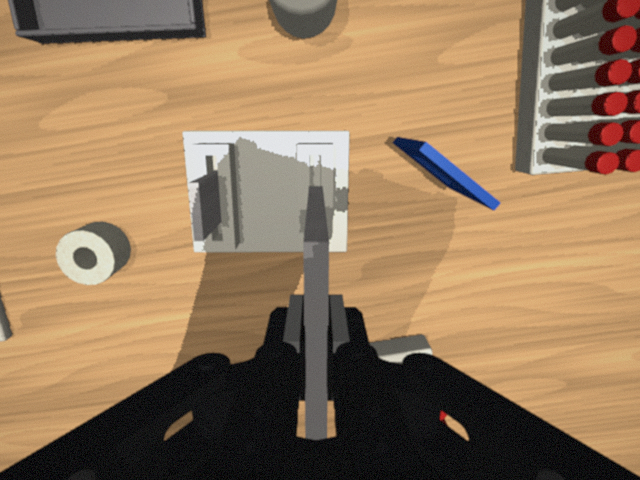

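The plate is held, seen at u≈316 and tilted only by perspective, and the spare is untouched at (207,200). I'll move across to the labeller.

>>> move_arm --steps '[{"x": 0,"y": -0.15,"z": 0,"turn": -0.0144,"gripper": -1},{"x": -0.01,"y": -0.25,"z": 0,"turn": 0,"gripper": -1},{"x": -0.01,"y": -0.3,"z": 0,"turn": 0,"gripper": -1},{"x": -0.01,"y": -0.3,"z": 0,"turn": 0,"gripper": -1},{"x": -0.01,"y": -0.3,"z": 0,"turn": 0,"gripper": -1},{"x": -0.01,"y": -0.3,"z": 0,"turn": 0,"gripper": -1},{"x": -0.01,"y": -0.3,"z": 0,"turn": 0,"gripper": -1},{"x": -0.01,"y": -0.3,"z": 0,"turn": 0,"gripper": -1},{"x": -0.01,"y": -0.3,"z": 0,"turn": 0,"gripper": -1},{"x": -0.01,"y": -0.3,"z": 0,"turn": 0,"gripper": -1},{"x": -0.01,"y": -0.3,"z": 0,"turn": 0,"gripper": -1},{"x": -0.01,"y": -0.3,"z": 0,"turn": 0,"gripper": -1},{"x": -0.01,"y": -0.25,"z": 0,"turn": 0,"gripper": -1},{"x": 0,"y": -0.15,"z": 0,"turn": 0,"gripper": -1},{"x": 0,"y": 0,"z": 0,"turn": 0,"gripper": -1},{"x": 0,"y": 0,"z": 0,"turn": 0,"gripper": -1}]'

```text
t: 5.9
eef_pos: [0.5514, 0.2697, 0.2643]
tcp_rot: [0.999, -0.045, -0.015, 0.004]
ft_force: [0.4, -1.0, -2.2]
finger_gap: 0.088
```

```bash
python3 - <<'E'
from h import *
from cell import eyes
go(.5698,.2654,.28,-6.2)
for n in ["wrist","scene","side"]:
    c=eyes.capture(n); cv2.imwrite(f"pics/{n}5.png",c["img"]);np.savez(f"pics/{n}5.npz",**c)
E
```

```text
t 5.9 pos [0.5514 0.2697 0.2643] yaw -5.11 tilt [-0.031 -0.006 -1.   ] gap 0.088 F [ 0.4 -1.  -2.2]
shift units now [ 0.121  0.019 -0.108]  turn units 0.006
shift units after turn [ 0.125  0.015 -0.104]
```

View pics/wrist5.png

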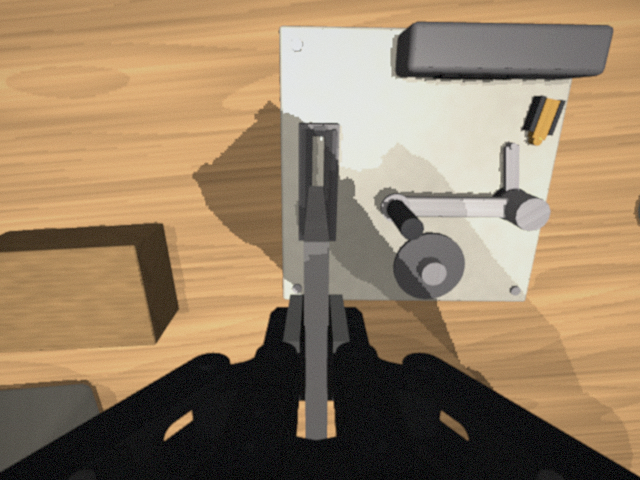

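View pics/side5.png

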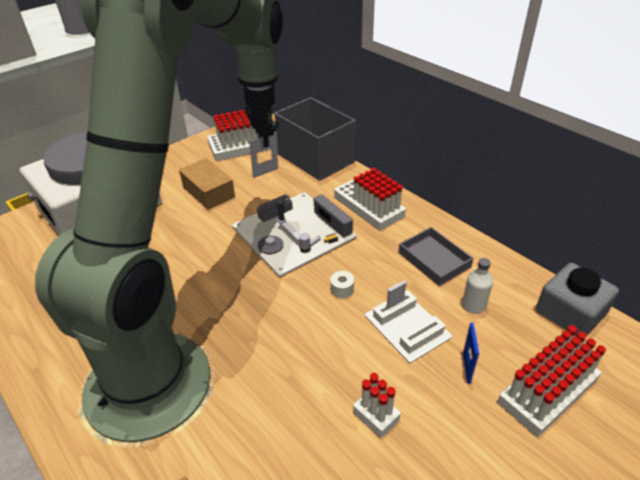

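The plate hangs over the labeller. The slot block is at about (300-340,123-240) and the base corners at (281,28), (285,299) and (527,300). I'll zoom in and measure.

```bash
python3 - <<'E'
from h import *
im=cv2.imread("pics/wrist5.png")
cv2.imwrite("pics/w5crop.png",cv2.resize(im[105:255,270:370],None,fx=4,fy=4,interpolation=cv2.INTER_CUBIC))
c=dict(np.load("pics/wrist5.npz"));np.set_printoptions(precision=4,suppress=True)
P=ray(c,[(281.5,28),(285,299.5),(526.5,300.5)],.014)[:,:2]
e=np.diff(P,axis=0);print(P,np.linalg.norm(e,axis=1),np.degrees(np.arctan2(e[:,1],e[:,0])))
ctr=(P[0]+P[2])/2;print("ctr",ctr)
E
```

```text
[[0.6933 0.2841]
 [0.4379 0.3109]
 [0.4123 0.0541]] [0.2568 0.2581] [174.0269 -95.6804]
ctr [0.5528 0.1691]
```

View pics/w5crop.png

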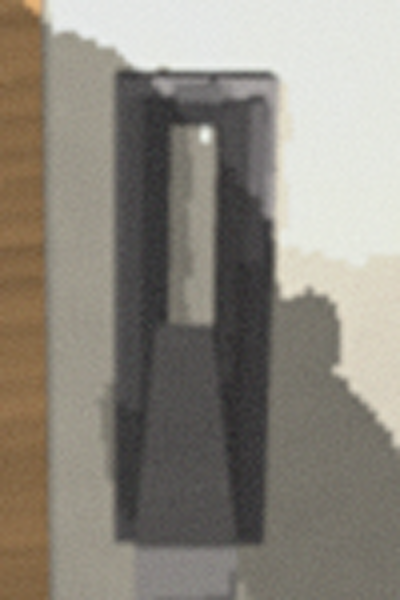

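```bash
python3 - <<'E'
from h import *
c=dict(np.load("pics/wrist5.npz"));np.set_printoptions(precision=4,suppress=True)
print("cam",-c["R"].T@c["t"])
f=lambda p:np.array(p)/4+(270,105)
fl=ray(c,f([(168,125),(217,125),(170,325),(214,325)]),.014);print("floor",fl)
fo=ray(c,f([(115,72),(277,72),(117,540),(264,543)]),.057);print("flare outer",fo, fo.mean(0))
# plate, TCP z .2643
print("plate bottom far corners",ray(c,f([(157,328),(213,328)]),.163))
print("plate top far corners",ray(c,f([(134,545),(238,545)]),.273))
pt=np.array([.5514,.2697,.2643])
E
python3 -c "
from h import *
s,R=st()
print(R.round(4), s['eef_pos'],s['t'])"
```

```text
cam [0.6309 0.2639 0.3857]
floor [[0.6026 0.2667 0.014 ]
 [0.6016 0.2555 0.014 ]
 [0.5562 0.2705 0.014 ]
 [0.5552 0.26   0.014 ]]
flare outer [[0.6171 0.276  0.057 ]
 [0.6142 0.2435 0.057 ]
 [0.5178 0.286  0.057 ]
 [0.5141 0.2535 0.057 ]] [0.5658 0.2648 0.057 ]
plate bottom far corners [[0.5859 0.2698 0.163 ]
 [0.5852 0.2618 0.163 ]]
plate top far corners [[0.5916 0.2702 0.273 ]
 [0.5909 0.2623 0.273 ]]
[[ 0.9954 -0.0912 -0.0294]
 [-0.0914 -0.9958 -0.0058]
 [-0.0287  0.0085 -0.9996]] [0.55221927 0.26849501 0.26527052] 6.05
```

Slot centre ≈ (0.565, 0.265) with yaw ≈ -6°. The flared lead-in measures 100 x 32 mm, so it is forgiving. I'll go down to just above it and check again.

```bash
python3 -c "
from h import *
go(.566,.2648,.19,-6.0)"
```

```text
t 6.05 pos [0.5522 0.2685 0.2653] yaw -5.25 tilt [-0.029 -0.006 -1.   ] gap 0.085 F [-0.2 -0.6 -1. ]
shift units now [0.108 0.012 0.499]  turn units 0.0042
shift units after turn [0.094 0.015 0.502]
```

>>> move_arm --steps '[{"x": 0.05,"y": 0.006,"z": 0,"turn": 0.0042,"gripper": -1},{"x": 0.055,"y": 0.006,"z": 0.1,"turn": 0,"gripper": -1},{"x": 0,"y": 0,"z": 0.15,"turn": 0,"gripper": -1},{"x": 0,"y": 0,"z": 0.15,"turn": 0,"gripper": -1},{"x": 0,"y": 0,"z": 0.08,"turn": 0,"gripper": -1},{"x": 0,"y": 0,"z": 0,"turn": 0,"gripper": -1},{"x": 0,"y": 0,"z": 0,"turn": 0,"gripper": -1},{"x": 0,"y": 0,"z": 0,"turn": 0,"gripper": -1}]'

```text
t: 6.85
eef_pos: [0.5707, 0.2584, 0.1882]
tcp_rot: [0.998, -0.057, -0.013, 0.004]
ft_force: [0.5, -0.4, -1.4]
finger_gap: 0.081
```

```bash
python3 - <<'E'
from h import *
from cell import eyes
go(.566,.2648,.19,-6.0)
for n in ["wrist","scene"]:
    c=eyes.capture(n); cv2.imwrite(f"pics/{n}6.png",c["img"]);np.savez(f"pics/{n}6.npz",**c)
cv2.imwrite("pics/s6crop.png",cv2.resize(cv2.imread("pics/scene6.png")[100:260,330:480],None,fx=4,fy=3.75,interpolation=cv2.INTER_CUBIC))
E
```

```text
t 6.85 pos [0.5707 0.2584 0.1882] yaw -6.53 tilt [-0.027 -0.007 -1.   ] gap 0.081 F [ 0.5 -0.4 -1.4]
shift units now [-0.036 -0.039 -0.012]  turn units -0.0029
shift units after turn [-0.035 -0.039 -0.012]
```

View pics/wrist6.png

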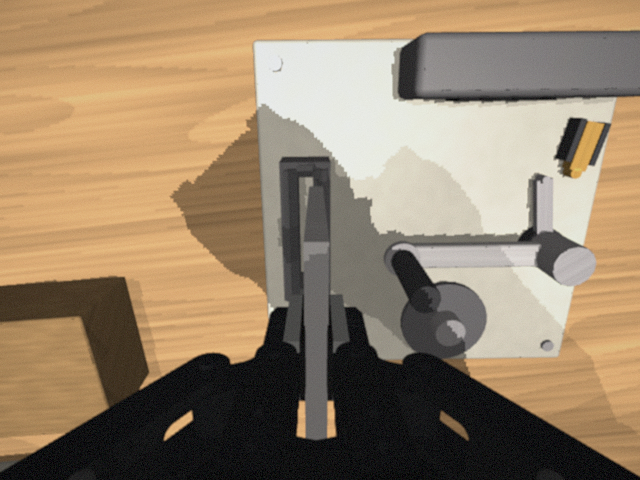

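View pics/s6crop.png

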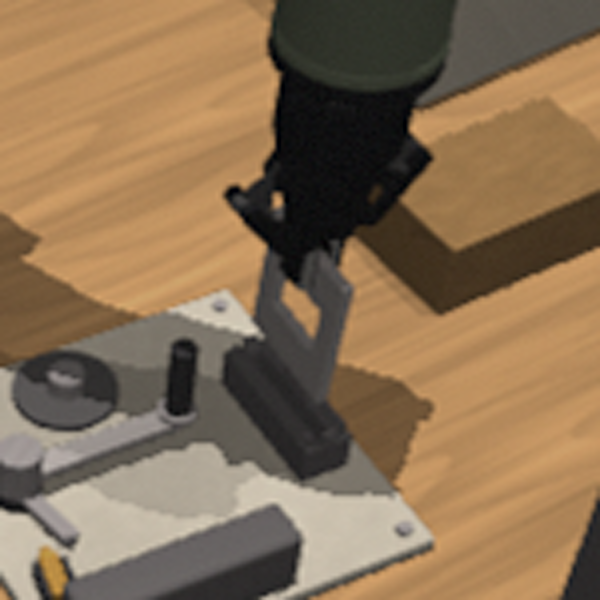

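```bash
python3 - <<'E'
from h import *
im=cv2.imread("pics/wrist6.png")
cv2.imwrite("pics/w6crop.png",cv2.resize(im[145:305,265:355],None,fx=3.75,fy=3.75,interpolation=cv2.INTER_CUBIC))
E
```

```text
(no output)
```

View pics/w6crop.png

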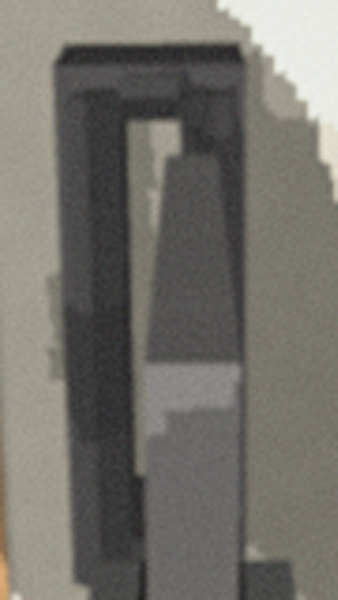

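```bash
python3 - <<'E'
from h import *
c=dict(np.load("pics/wrist6.npz"));np.set_printoptions(precision=4,suppress=True)
f=lambda p:np.array(p)/3.75+(265,145)
print("cam",-c["R"].T@c["t"])
a=np.radians(-6);X=np.array([np.cos(a),np.sin(a)]);Y=np.array([-np.sin(a),np.cos(a)])
def loc(P): return np.c_[P[:,:2]@X,P[:,:2]@Y]
print("flare far edge",loc(ray(c,f([(55,67),(243,67)]),.057)), "flare left near",loc(ray(c,f([(75,580)]),.057)))
print("slot far edge z46",loc(ray(c,f([(128,120),(185,120)]),.046)))
print("slot left edge z46",loc(ray(c,f([(132,400)]),.046)))
print("plate bottom far",loc(ray(c,f([(167,155),(217,155)]),.087)))
print("plate top far",loc(ray(c,f([(146,362),(240,362)]),.197)))
print("tcp",loc(np.array([[.5707,.2584]])))
print("est",loc(np.array([[.566,.2648]])))
E
```

```text
cam [0.6495 0.2508 0.3098]
flare far edge [[0.5851 0.3383]
 [0.5847 0.3062]] flare left near [[0.4874 0.3383]]
slot far edge z46 [[0.574  0.3264]
 [0.5738 0.3162]]
slot left edge z46 [[0.52   0.3269]]
plate bottom far [[0.5756 0.3192]
 [0.5755 0.3115]]
plate top far [[0.5804 0.3202]
 [0.5803 0.3126]]
tcp [[0.5406 0.3166]]
est [[0.5352 0.3225]]
```

Measured in the slot's axes, the plate is 6.6 mm short across and 1.5 mm too far along. I'll correct that.

>>> move_arm --steps '[{"x": -0.01,"y": -0.044,"z": 0,"turn": -0.003,"gripper": -1},{"x": 0,"y": 0,"z": 0.03,"turn": 0,"gripper": -1},{"x": 0,"y": 0,"z": 0.03,"turn": 0,"gripper": -1},{"x": 0,"y": 0,"z": 0,"turn": 0,"gripper": -1},{"x": 0,"y": 0,"z": 0,"turn": 0,"gripper": -1}]'

```text
t: 7.45
eef_pos: [0.5699, 0.2667, 0.18]
tcp_rot: [0.999, -0.051, -0.012, 0.003]
ft_force: [-0.4, 0.4, -1.4]
finger_gap: 0.084
```

```bash
python3 - <<'E'
from h import *
from cell import eyes
go(.5699,.2651,.1155,-6.0)
c=eyes.capture("wrist"); cv2.imwrite("pics/wrist7.png",c["img"]);np.savez("pics/wrist7.npz",**c)
cv2.imwrite("pics/w7crop.png",cv2.resize(c["img"][145:305,255:375],None,fx=3.75,fy=3.75,interpolation=cv2.INTER_CUBIC))
E
```

```text
t 7.45 pos [0.5699 0.2667 0.18  ] yaw -5.88 tilt [-0.025 -0.006 -1.   ] gap 0.084 F [-0.4  0.4 -1.4]
shift units now [0.011 0.007 0.43 ]  turn units 0.0007
shift units after turn [0.001 0.01  0.43 ]
```

View pics/w7crop.png

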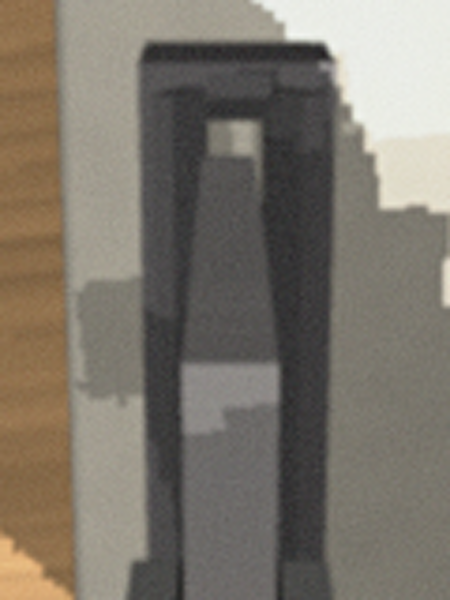

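The bottom edge now sits over the slot, about 1 mm off. I'll start down into the lead-in slowly.

>>> move_arm --steps '[{"x": 0.003,"y": 0.007,"z": 0.04,"turn": 0,"gripper": -1},{"x": 0,"y": 0,"z": 0.05,"turn": 0,"gripper": -1},{"x": 0,"y": 0,"z": 0.05,"turn": 0,"gripper": -1},{"x": 0,"y": 0,"z": 0.04,"turn": 0,"gripper": -1},{"x": 0,"y": 0,"z": 0,"turn": 0,"gripper": -1},{"x": 0,"y": 0,"z": 0,"turn": 0,"gripper": -1}]'

```text
t: 8.1
eef_pos: [0.5694, 0.2648, 0.1499]
tcp_rot: [0.999, -0.051, -0.013, 0.004]
ft_force: [0.8, -0.1, -2.2]
finger_gap: 0.082
```

```bash
python3 - <<'E'
from h import *
from cell import eyes
go(.5699,.2651,.1155,-6.0)
c=eyes.capture("wrist"); cv2.imwrite("pics/wrist8.png",c["img"]);np.savez("pics/wrist8.npz",**c)
cv2.imwrite("pics/w8crop.png",cv2.resize(c["img"][145:305,255:375],None,fx=3.75,fy=3.75,interpolation=cv2.INTER_CUBIC))
E
```

```text
t 8.1 pos [0.5694 0.2648 0.1499] yaw -5.9 tilt [-0.026 -0.006 -1.   ] gap 0.082 F [ 0.8 -0.1 -2.2]
shift units now [ 0.009 -0.004  0.229]  turn units 0.0005
shift units after turn [ 0.003 -0.002  0.229]
```

View pics/w8crop.png

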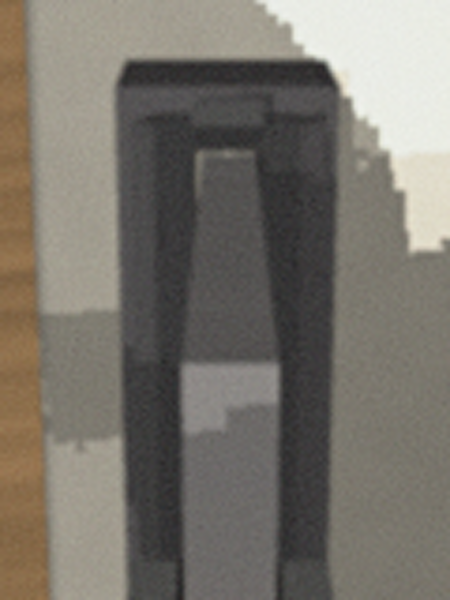

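It is aligned with the slot walls (u 200-257 against the slot's 193-260). I'll continue down while watching the force.

>>> move_arm --steps '[{"x": 0.002,"y": 0,"z": 0.04,"turn": 0,"gripper": -1},{"x": 0.001,"y": 0,"z": 0.04,"turn": 0,"gripper": -1},{"x": 0.001,"y": 0,"z": 0.04,"turn": 0,"gripper": -1},{"x": 0,"y": 0,"z": 0,"turn": 0,"gripper": -1}]'

```text
t: 8.55
eef_pos: [0.5691, 0.265, 0.1307]
tcp_rot: [0.999, -0.051, -0.013, 0.004]
ft_force: [0.4, -0.2, -1.7]
finger_gap: 0.086
```

```bash
python3 - <<'E'
from h import *
go(.5699,.2651,.1155,-6.0)
E
```

```text
t 8.55 pos [0.5691 0.265  0.1307] yaw -5.89 tilt [-0.026 -0.006 -1.   ] gap 0.086 F [ 0.4 -0.2 -1.7]
shift units now [ 0.008 -0.002  0.101]  turn units 0.0006
shift units after turn [ 0.006 -0.001  0.102]
```

No contact force so far. I'll take it the rest of the way down.

>>> move_arm --steps '[{"x": 0.002,"y": 0,"z": 0.04,"turn": 0,"gripper": -1},{"x": 0.001,"y": 0,"z": 0.03,"turn": 0,"gripper": -1},{"x": 0,"y": 0,"z": 0.02,"turn": 0,"gripper": -1},{"x": 0,"y": 0,"z": 0,"turn": 0,"gripper": -1},{"x": 0,"y": 0,"z": 0,"turn": 0,"gripper": -1}]'

```text
t: 9.05
eef_pos: [0.5689, 0.2653, 0.1167]
tcp_rot: [0.999, -0.051, -0.013, 0.003]
ft_force: [-3.0, -1.2, 2.6]
finger_gap: 0.084
```

```bash
python3 - <<'E'
from h import *
go(.5699,.2651,.1155,-6.0)
E
```

```text
t 9.05 pos [0.5689 0.2653 0.1167] yaw -5.87 tilt [-0.026 -0.005 -1.   ] gap 0.084 F [-3.  -1.2  2.6]
shift units now [0.007 0.001 0.008]  turn units 0.0007
shift units after turn [0.007 0.001 0.008]
```

Light contact at the expected seated height. I'll open partway and back off straight up.

>>> move_arm --steps '[{"x": 0,"y": 0,"z": 0,"turn": 0,"gripper": -0.3},{"x": 0,"y": 0,"z": 0,"turn": 0,"gripper": -0.3},{"x": 0,"y": 0,"z": 0,"turn": 0,"gripper": -0.3},{"x": 0,"y": 0,"z": 0,"turn": 0,"gripper": -0.3},{"x": 0,"y": 0,"z": -0.1,"turn": 0,"gripper": -0.3},{"x": 0,"y": 0,"z": -0.2,"turn": 0,"gripper": -0.3},{"x": 0,"y": 0,"z": -0.2,"turn": 0,"gripper": -0.3},{"x": 0,"y": 0,"z": -0.2,"turn": 0,"gripper": -0.3},{"x": 0,"y": 0,"z": 0,"turn": 0,"gripper": -0.3}]'

```text
t: 9.95
eef_pos: [0.5728, 0.2658, 0.2293]
tcp_rot: [0.999, -0.051, -0.012, 0.003]
ft_force: [-0.1, -0.2, -0.4]
finger_gap: 0.355
```

```bash
python3 - <<'E'
from h import *
from cell import eyes
go(.5423,.198,.25,-6.0)
for n in ["wrist","scene"]:
    c=eyes.capture(n); cv2.imwrite(f"pics/{n}9.png",c["img"]);np.savez(f"pics/{n}9.npz",**c)
cv2.imwrite("pics/s9crop.png",cv2.resize(c["img"][130:290,300:460],None,fx=3.75,fy=3.75,interpolation=cv2.INTER_CUBIC))
E
```

```text
t 9.95 pos [0.5728 0.2658 0.2293] yaw -5.89 tilt [-0.024 -0.004 -1.   ] gap 0.355 F [-0.1 -0.2 -0.4]
shift units now [-0.159  0.471 -0.131]  turn units 0.0006
shift units after turn [-0.155  0.471 -0.138]
```

View pics/wrist9.png

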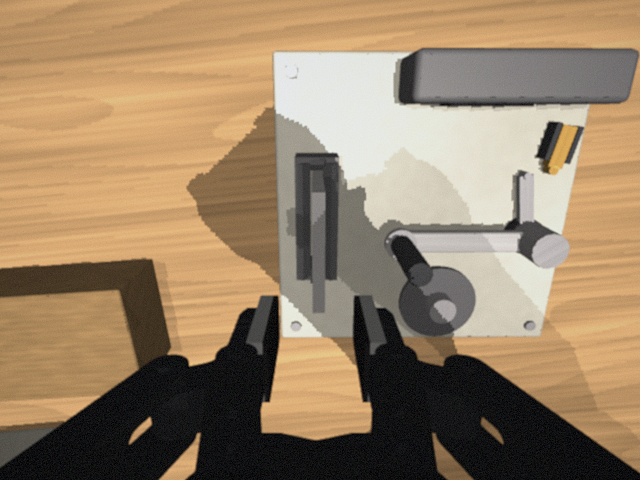

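View pics/s9crop.png

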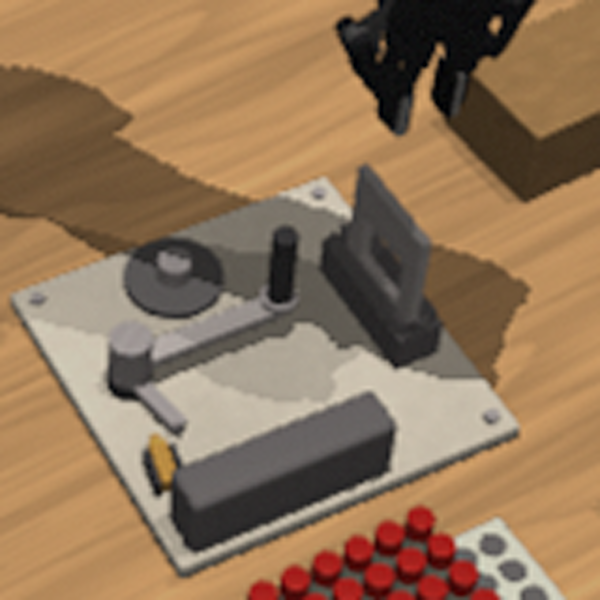

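The plate stands in the slot in both views, with the wrist top edge at about (319,193)-(319,312) and the gripper clear of it. I'll check the seated height by crossing the two views, and locate the post.

```bash
python3 - <<'E'
from h import *
np.set_printoptions(precision=4,suppress=True)
w=dict(np.load("pics/wrist9.npz"));s=dict(np.load("pics/scene9.npz"))
a=np.array([s for s in [0]])
im=w["img"];cv2.imwrite("pics/w9crop.png",cv2.resize(im[140:330,280:440],None,fx=3.1,fy=3.1,interpolation=cv2.INTER_CUBIC))
def P(c): return c["mtx"]@np.c_[c["R"],c["t"]]
pw=np.array([(319.,193),(319,312)]);ps=np.array([(428,245),(365,170)])/3.75+(300,130)
X=cv2.triangulatePoints(P(w),P(s),pw.T.copy(),ps.T.copy());X=(X[:3]/X[3]).T;print(X,np.linalg.norm(X[1]-X[0]))
X=ray(s,ps,.124);print(X,np.linalg.norm(X[1]-X[0]))
X=ray(w,pw,.124);print(X,np.linalg.norm(X[1]-X[0]))
ps=np.array([(285,235)])/3.75+(300,130);print("post scene",ray(s,ps,.108))
E
```

```text
[[0.6057 0.2619 0.1246]
 [0.5289 0.269  0.1244]] 0.07719337126164084
[[0.6067 0.263  0.124 ]
 [0.5309 0.2691 0.124 ]] 0.07607891729106851
[[0.603  0.2603 0.124 ]
 [0.5242 0.2682 0.124 ]] 0.07911908427104608
post scene [[0.5389 0.199  0.108 ]]
```

View pics/w9crop.png

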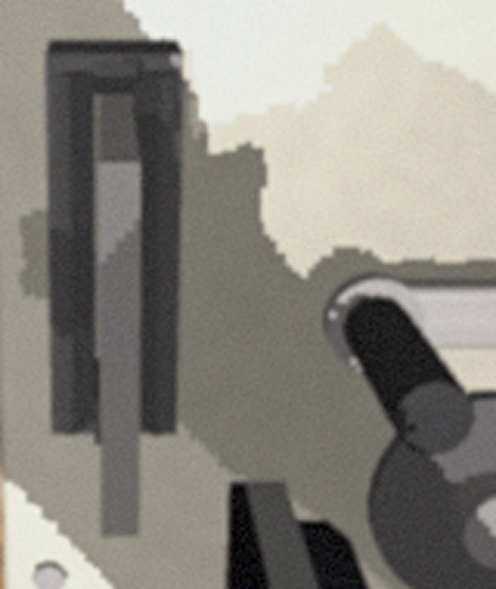

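Crossing the two views puts the top edge at z 0.1244-0.1246 (0.124 when home), and level. Step 1 looks done. Next is the post.

```bash
python3 - <<'E'
from h import *
np.set_printoptions(precision=4,suppress=True)
w=dict(np.load("pics/wrist9.npz"));s=dict(np.load("pics/scene9.npz"))
print("post wrist",ray(w,np.array([(438,417)])/3.1+(280,140),.108))
def P(c): return c["mtx"]@np.c_[c["R"],c["t"]]
X=cv2.triangulatePoints(P(w),P(s),np.array([[421.3],[274.5]]),(np.array([[285.],[235.]])/3.75+[[300],[130]]));print((X[:3]/X[3]).T)
print(st()[0]["joint_positions"])
for y in (84,-96): go(.538,.198,.25,y)
E
```

```text
post wrist [[0.5364 0.197  0.108 ]]
[[0.5391 0.1979 0.1098]]
[-0.4002  0.5726 -0.1878  1.5799  0.1079  1.0266 -2.2904]
t 10.05 pos [0.5715 0.2651 0.2258] yaw -5.88 tilt [-0.027 -0.007 -1.   ] gap 0.346 F [ 0.3 -0.   0.4]
shift units now [-0.181  0.469 -0.152]  turn units -0.4993
shift units after turn [-0.468 -0.176 -0.161]
t 10.05 pos [0.5715 0.2651 0.2258] yaw -5.88 tilt [-0.027 -0.007 -1.   ] gap 0.346 F [ 0.3 -0.   0.4]
shift units now [-0.181  0.469 -0.152]  turn units -0.4993
shift units after turn [-0.468 -0.176 -0.161]
```

Turning by -0.5 units takes joint 7 away from its limit. I'll turn the jaws along the labeller's x, then move over the post.

>>> move_arm --steps '[{"x": 0,"y": 0,"z": -0.05,"turn": -0.0477,"gripper": 0},{"x": 0,"y": 0,"z": 0,"turn": -0.0477,"gripper": 0},{"x": 0,"y": 0,"z": 0,"turn": -0.0477,"gripper": 0},{"x": 0,"y": 0,"z": 0,"turn": -0.0477,"gripper": 0},{"x": 0,"y": 0,"z": 0,"turn": -0.0477,"gripper": 0},{"x": 0,"y": 0,"z": 0,"turn": -0.0477,"gripper": 0},{"x": 0,"y": 0,"z": 0,"turn": -0.0477,"gripper": 0},{"x": 0,"y": 0,"z": 0,"turn": -0.0477,"gripper": 0},{"x": 0,"y": 0,"z": 0,"turn": -0.0477,"gripper": 0},{"x": 0,"y": 0,"z": 0,"turn": -0.0477,"gripper": 0},{"x": 0,"y": 0,"z": 0,"turn": -0.022,"gripper": 0},{"x": -0.15,"y": -0.06,"z": 0,"turn": 0,"gripper": 0},{"x": -0.15,"y": -0.06,"z": 0,"turn": 0,"gripper": 0},{"x": -0.15,"y": -0.05,"z": 0,"turn": 0,"gripper": 0},{"x": 0,"y": 0,"z": 0,"turn": 0,"gripper": 0},{"x": 0,"y": 0,"z": 0,"turn": 0,"gripper": 0}]'

```text
t: 11.65
eef_pos: [0.5329, 0.1954, 0.2248]
tcp_rot: [0.737, 0.675, -0.022, -0.01]
ft_force: [0.2, 0.3, 0.8]
finger_gap: 0.498
```

```bash
python3 - <<'E'
from h import *
from cell import eyes
go(.538,.1975,.16,84)
for n in ["wrist"]:
    c=eyes.capture(n); cv2.imwrite(f"pics/{n}10.png",c["img"]);np.savez(f"pics/{n}10.npz",**c)
E
```

```text
t 11.65 pos [0.5329 0.1954 0.2248] yaw 85.02 tilt [-0.047 -0.014 -0.999] gap 0.498 F [0.2 0.3 0.8]
shift units now [0.025 0.052 0.43 ]  turn units 0.0057
shift units after turn [0.018 0.032 0.432]
```

View pics/wrist10.png

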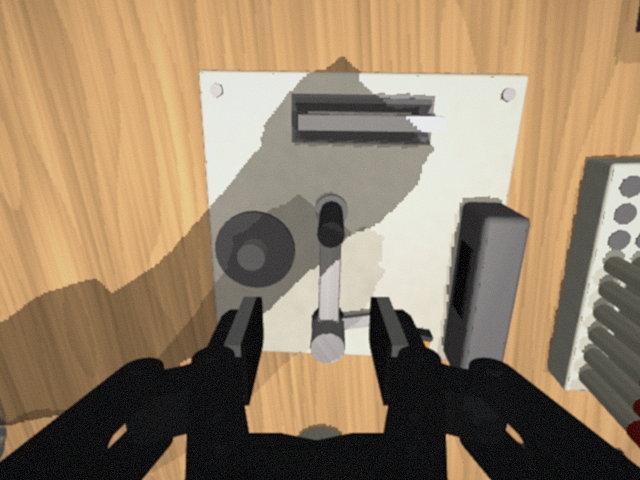

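The post's top is at (330,233), the plate is still in the slot at (365,122), and the jaws are on either side of the post's column.

```bash
python3 - <<'E'
from h import *
c=dict(np.load("pics/wrist10.npz"))
p=ray(c,[(330.5,234)],.108)[0];print(p)
go(p[0],p[1],.14,84)
E
```

```text
[0.53630437 0.19841375 0.108     ]
t 11.7 pos [0.533  0.1953 0.2247] yaw 85.02 tilt [-0.047 -0.015 -0.999] gap 0.498 F [-0.3 -0.3  0.5]
shift units now [0.033 0.046 0.563]  turn units 0.0056
shift units after turn [0.023 0.02  0.565]
```

>>> move_arm --steps '[{"x": 0.033,"y": 0.046,"z": 0.1,"turn": 0.0056,"gripper": 0},{"x": 0,"y": 0,"z": 0.2,"turn": 0,"gripper": 0},{"x": 0,"y": 0,"z": 0.2,"turn": 0,"gripper": 0},{"x": 0,"y": 0,"z": 0.06,"turn": 0,"gripper": 0},{"x": 0,"y": 0,"z": 0,"turn": 0,"gripper": 0},{"x": 0,"y": 0,"z": 0,"turn": 0,"gripper": 0}]'

```text
t: 12.3
eef_pos: [0.5378, 0.2034, 0.1351]
tcp_rot: [0.743, 0.669, -0.022, -0.011]
ft_force: [-0.1, -0.7, 0.8]
finger_gap: 0.499
```

```bash
python3 - <<'E'
from h import *
from cell import eyes
go(.5365,.198,.085,84)
for n in ["wrist"]:
    c=eyes.capture(n); cv2.imwrite(f"pics/{n}11.png",c["img"]);np.savez(f"pics/{n}11.npz",**c)
E
```

```text
t 12.3 pos [0.5378 0.2034 0.1351] yaw 84.04 tilt [-0.047 -0.013 -0.999] gap 0.499 F [-0.1 -0.7  0.8]
shift units now [-0.031  0.011  0.335]  turn units 0.0002
shift units after turn [-0.036 -0.005  0.334]
```

View pics/wrist11.png

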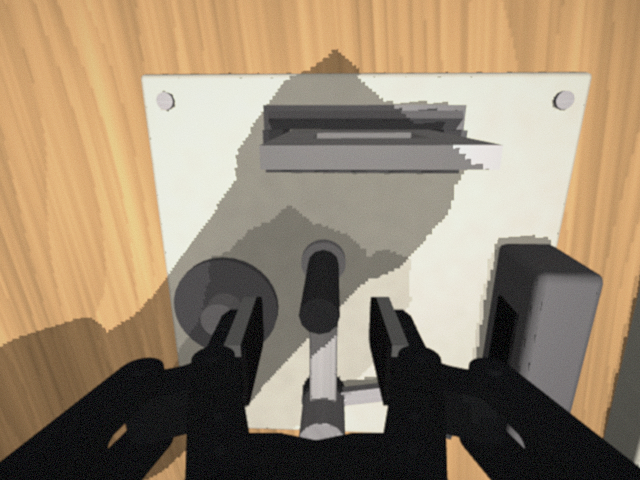

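```bash
python3 - <<'E'
from h import *
c=dict(np.load("pics/wrist11.npz"))
p=ray(c,[(319.5,315)],.108)[0];print(p)
go(p[0],p[1],.085,84)
E
```

```text
[0.53665305 0.19857004 0.108     ]
t 12.35 pos [0.5379 0.2033 0.1354] yaw 84.04 tilt [-0.047 -0.013 -0.999] gap 0.5 F [-0.8  0.7 -0.6]
shift units now [-0.027  0.01   0.336]  turn units 0.0002
shift units after turn [-0.032 -0.005  0.336]
```

>>> move_arm --steps '[{"x": -0.027,"y": 0.01,"z": 0.05,"turn": 0,"gripper": 0},{"x": 0,"y": 0,"z": 0.1,"turn": 0,"gripper": 0},{"x": 0,"y": 0,"z": 0.1,"turn": 0,"gripper": 0},{"x": 0,"y": 0,"z": 0.06,"turn": 0,"gripper": 0},{"x": 0,"y": 0,"z": 0,"turn": 0,"gripper": 0},{"x": 0,"y": 0,"z": 0,"turn": 0,"gripper": 0}]'

```text
t: 12.95
eef_pos: [0.5377, 0.1983, 0.0865]
tcp_rot: [0.743, 0.669, -0.021, -0.01]
ft_force: [-0.5, 0.4, 0.9]
finger_gap: 0.506
```

```bash
python3 - <<'E'
from h import *
from cell import eyes
go(.5367,.1985,.085,84)
for n in ["wrist"]:
    c=eyes.capture(n); cv2.imwrite(f"pics/{n}12.png",c["img"]);np.savez(f"pics/{n}12.npz",**c)
E
```

```text
t 12.95 pos [0.5377 0.1983 0.0865] yaw 83.99 tilt [-0.044 -0.012 -0.999] gap 0.506 F [-0.5  0.4  0.9]
shift units now [ 0.001 -0.007  0.01 ]  turn units -0.0
shift units after turn [ 0.001 -0.007  0.01 ]
```

View pics/wrist12.png

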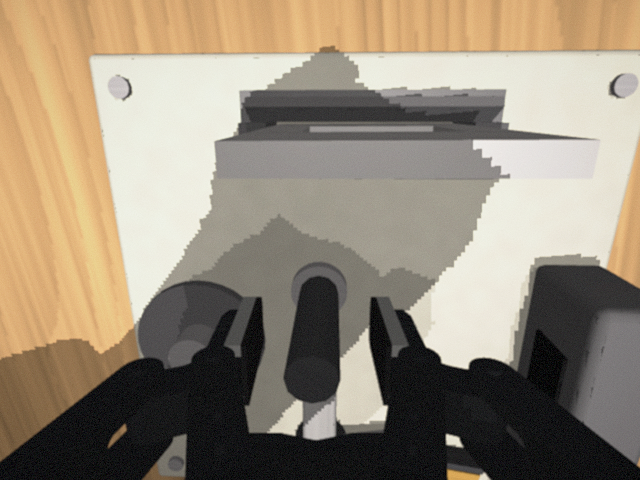

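The post (u≈313) stands centred between the pads at the right height. Gripping.

>>> move_arm --newtons 40 --steps '[{"x": 0,"y": 0,"z": 0,"turn": 0,"gripper": -1},{"x": 0,"y": 0,"z": 0,"turn": 0,"gripper": -1},{"x": 0,"y": 0,"z": 0,"turn": 0,"gripper": -1},{"x": 0,"y": 0,"z": 0,"turn": 0,"gripper": -1},{"x": 0,"y": 0,"z": 0,"turn": 0,"gripper": -1}]'

```text
t: 13.5
eef_pos: [0.5373, 0.1985, 0.0874]
tcp_rot: [0.743, 0.669, -0.02, -0.01]
ft_force: [-2.3, 0.7, -3.9]
finger_gap: 0.204
```

```bash
python3 - <<'E'
from h import *
s,R=st()
a=np.radians(-6);X=np.array([np.cos(a),np.sin(a)]);Y=np.array([-np.sin(a),np.cos(a)])
p0=s["eef_pos"][:2]; piv=p0-.115*Y; print("pivot",piv)
for th in (.15,.3,.42,.55):
    t=piv+.115*(np.sin(th)*X+np.cos(th)*Y); print(th,t.round(4),"tool shift from start",(R.T@np.r_[t-p0,0]/.15).round(3))
go(*t,.0855,84)
E
```

```text
pivot [0.52532646 0.08412108]
0.15 [0.5543 0.1954] tool shift from start [-0.009  0.114 -0.005]
0.3 [0.5706 0.1898] tool shift from start [-0.034  0.226 -0.009]
0.42 [0.5829 0.1836] tool shift from start [-0.067  0.312 -0.012]
0.55 [0.5954 0.1753] tool shift from start [-0.113  0.4   -0.015]
t 13.5 pos [0.5373 0.1985 0.0874] yaw 84.03 tilt [-0.044 -0.012 -0.999] gap 0.204 F [-2.3  0.7 -3.9]
shift units now [-0.113  0.401 -0.003]  turn units 0.0002
shift units after turn [-0.113  0.401  0.013]
```

Gap 0.204 ≈ 17-18 mm, so the post is held. Next is the first part of the arc.

>>> move_arm --steps '[{"x": -0.003,"y": 0.057,"z": 0,"turn": 0,"gripper": -1},{"x": -0.006,"y": 0.057,"z": 0,"turn": 0,"gripper": -1},{"x": -0.01,"y": 0.056,"z": 0,"turn": 0,"gripper": -1},{"x": -0.015,"y": 0.056,"z": 0,"turn": 0,"gripper": -1}]'

```text
t: 13.9
eef_pos: [0.5695, 0.1929, 0.0871]
tcp_rot: [0.742, 0.67, -0.02, -0.012]
ft_force: [-11.2, 4.7, 4.3]
finger_gap: 0.202
```

```bash
python3 - <<'E'
from h import *
s,R=st();p=s["eef_pos"][:2]-[0.5253,.0841];print("r",np.hypot(*p),"theta",np.arctan2(p[0],p[1])-np.radians(6))
go(.5954,.1753,.0865,84)
E
```

```text
r 0.11743974299431126 theta 0.2814345865763087
t 13.9 pos [0.5695 0.1929 0.0871] yaw 84.19 tilt [-0.046 -0.009 -0.999] gap 0.202 F [-11.2   4.7   4.3]
shift units now [-0.099  0.184 -0.003]  turn units 0.0011
shift units after turn [-0.099  0.184  0.004]
```

>>> move_arm --steps '[{"x": -0.026,"y": 0.05,"z": 0,"turn": 0,"gripper": -1},{"x": -0.027,"y": 0.05,"z": 0,"turn": 0,"gripper": -1},{"x": -0.028,"y": 0.048,"z": 0,"turn": 0,"gripper": -1},{"x": -0.016,"y": 0.03,"z": 0,"turn": 0,"gripper": -1},{"x": 0,"y": 0,"z": 0,"turn": 0,"gripper": -1}]'

```text
t: 14.4
eef_pos: [0.5938, 0.1818, 0.0871]
tcp_rot: [0.741, 0.671, -0.018, -0.016]
ft_force: [-8.0, 1.2, -0.1]
finger_gap: 0.203
```

```bash
python3 - <<'E'
from h import *
from cell import eyes
s,R=st();p=s["eef_pos"][:2]-[0.5253,.0841];print("r",np.hypot(*p),"theta",np.arctan2(p[0],p[1])-np.radians(6))
go(.5954,.1753,.0865,84)
for n in ["wrist","scene"]:
    c=eyes.capture(n); cv2.imwrite(f"pics/{n}13.png",c["img"]);np.savez(f"pics/{n}13.npz",**c)
cv2.imwrite("pics/s13crop.png",cv2.resize(c["img"][130:290,300:460],None,fx=3.75,fy=3.75,interpolation=cv2.INTER_CUBIC))
E
```

```text
r 0.11931847436620817 theta 0.5066515616276864
t 14.4 pos [0.5938 0.1818 0.0871] yaw 84.4 tilt [-0.048 -0.001 -0.999] gap 0.203 F [-8.   1.2 -0.1]
shift units now [-0.042  0.015  0.004]  turn units 0.0022
shift units after turn [-0.042  0.015  0.004]
```

View pics/wrist13.png

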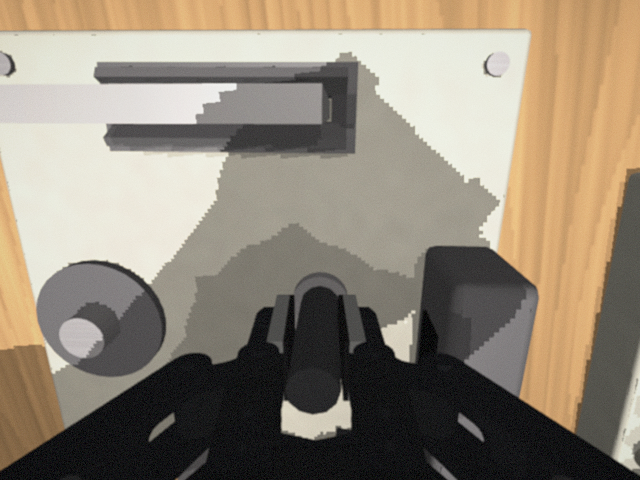

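View pics/s13crop.png

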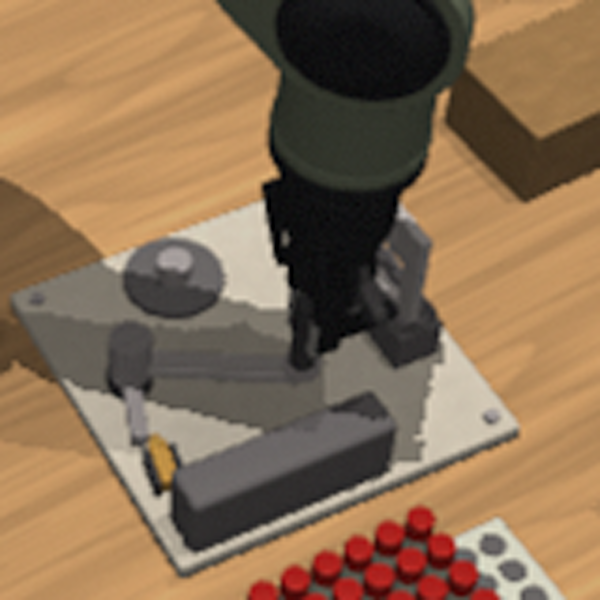

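The arm has swung well round: its lever now meets the yellow pawl at crop (155,460), the post is firmly between the pads, and the plate is still home. I'll settle, then check that it holds still, cross-checking the angle from the picture.

>>> move_arm --steps '[{"x": -0.01,"y": 0.01,"z": 0,"turn": 0,"gripper": -1},{"x": 0,"y": 0,"z": 0,"turn": 0,"gripper": -1},{"x": 0,"y": 0,"z": 0,"turn": 0,"gripper": -1},{"x": 0,"y": 0,"z": 0,"turn": 0,"gripper": -1},{"x": 0,"y": 0,"z": 0,"turn": 0,"gripper": -1}]'

```text
t: 15.0
eef_pos: [0.5925, 0.1827, 0.0872]
tcp_rot: [0.739, 0.673, -0.019, -0.018]
ft_force: [-7.0, -0.2, 0.1]
finger_gap: 0.203
```

```bash
python3 - <<'E'
from h import *
from cell import eyes
def show():
    s,R=st();p=s["eef_pos"][:2]-[0.5253,.0841];print("r",np.hypot(*p),"theta",np.arctan2(p[0],p[1])-np.radians(6),"byx",np.arcsin((p@[.9945,-.1045])/.115),s["ft_force"],s["eef_pos"],s["finger_gap"],np.abs(s["qd"]).max())
show()
for i in range(3):
    w=eyes.capture("wrist"); show()
cv2.imwrite("pics/wrist14.png",w["img"])
p=ray(w,[(315.5,391)],.108)[0][:2];print("post from wrist (rough px)",p)
c=eyes.capture("scene");cv2.imwrite("pics/scene14.png",c["img"])
q=ray(c,np.array([(130,330),(303,365)])/3.75+(300,130),.045)[:,:2]
d=q[1]-q[0];print("arm yaw from scene: theta",np.arctan2(d[0],d[1])-np.radians(6),np.hypot(*d))
E
```

```text
r 0.1193471591559385 theta 0.4931296826898294 byx 0.5135716155254199 [-7.03418418 -0.20092128  0.09032827] [0.59247649 0.18274616 0.08717962] 0.20309283839562572 0.0046124919443278085
r 0.11933015563520309 theta 0.4925870266329505 byx 0.5129218482189964 [-7.42089839 -0.49150524  0.30241313] [0.59241338 0.18276854 0.08714564] 0.2005943505290245 0.0021909705679533527
r 0.11933170318453183 theta 0.4926164850158654 byx 0.5129600628685951 [-7.3714073   0.91787315  0.21613691] [0.59241716 0.18276784 0.08714942] 0.20301900827713157 0.00245232230793589
r 0.11931639120999538 theta 0.4928726482603565 byx 0.5131565398564043 [-8.27181857  0.45602563  0.27540709] [0.59243382 0.18273798 0.08714318] 0.20252602497483532 0.0017973298867887263
post from wrist (rough px) [0.59209172 0.17770624]
arm yaw from scene: theta 0.7154023741909888 0.11925468260434952
```

View pics/scene14.png

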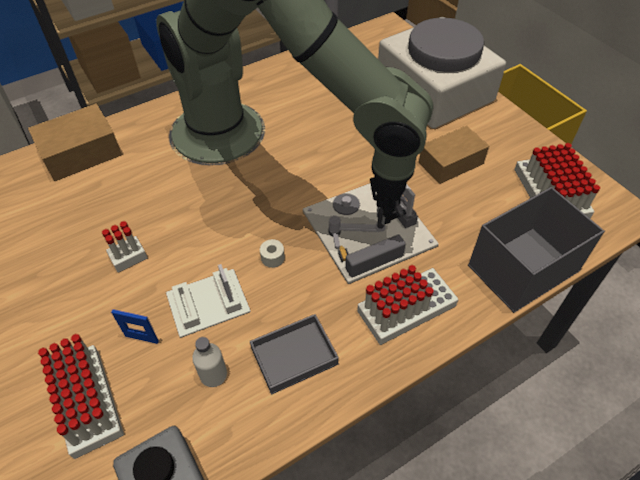

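View pics/wrist14.png

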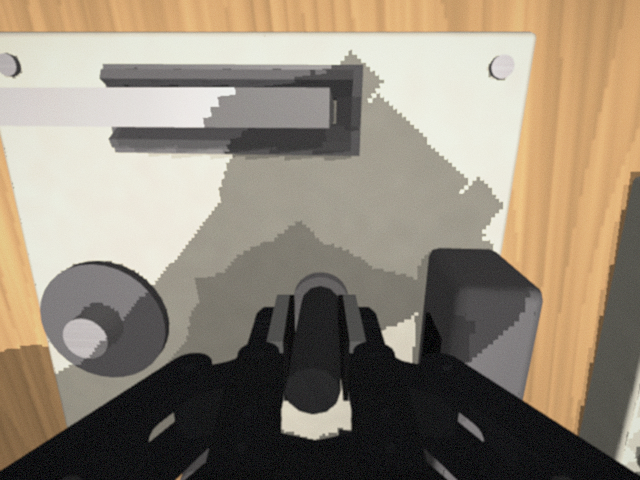

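```bash
python3 - <<'E'
from h import *
c=dict(np.load("pics/scene9.npz"))
# hub ground position from labeller fit, collar picks at rest/now
for px in [(281,298),(303,365)]:
    p=ray(c,np.array([px])/3.75+(300,130),.044)[0][:2];d=p-[.5275,.0845];print(p,np.hypot(*d),np.arctan2(d[0],d[1])-np.radians(6))
E
```

```text
[0.54036334 0.2004899 ] 0.11670099327682605 0.005729468488792314
[0.59619073 0.17859326] 0.11649874240159426 0.5258763844038246
```

Using the fitted pivot, the scene view gives 0.006 rad at rest and 0.526 rad now. That agrees with the 0.51 from the TCP and wrist view. The force is steady at 7-8 N and the arm is still, so I'm handing in.

```bash
python3 -c "
from cell import bot
print(bot.close_job()); s=bot.observe(); print(s['t'],s['eef_pos'],s['ft_force'],s['finger_gap'])"
```

```text
the job is handed in; nothing more can be done
None
the job is handed in; nothing more can be done
```

The guide plate is home in the labeller's slot and let go. The robot is holding the tensioner arm pushed back past its click, and I handed the job in at about 15 s of the 56 s. No verdict was reported.

- **Plate:** I lifted the 80 mm windowed plate out of the stand, lowered it into the slot, opened the jaws and backed off. Two camera views put its top edge at z ≈ 0.1245 m (0.124 m when seated) and level. The last pictures still show it in the slot with the gripper clear.
- **Tensioner:** I gripped the post and swung it along its arc. The tool position, wrist picture and scene picture give 0.49–0.53 rad, past the 0.45 where the arm is clear of its click. The wrist force was steady at 7–8 N, and the robot was practically still.
- **Other things:** the spare plate, the blue look-alike and everything else look unmoved in the last picture. I checked this by eye only.
- **Checks that disagreed:** one early scene estimate of the arm angle gave 0.72 rad. I had picked the hub at the wrong height; redone from the fitted pivot it gave 0.53 rad now and 0.006 rad at rest. The scene and wrist cameras also differed by 3–7 mm on the plate and labeller positions, so I relied on the wrist camera for the grasp and the slot.

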